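Shut the microscope slide chest

ROBOT

A 6-joint arm with a two-finger parallel gripper is mounted at the origin on the work surface. World frame = base frame: x ahead of the robot, y to its left, z up, the work surface at z = 0. Lengths are in m, angles in degrees, forces in N, time in s.
With the tool pointing down it reaches from about 0.3 to 0.75 m from the base axis. Payload 8.5 kg.
Tool frame: the origin (TCP) lies midway between the tips of the shut fingers; the grasp point (between the pads) lies 19 mm behind it; z points along the fingers, y is the line along which they close (so a half turn about z gives the same grasp; the last joint's range is limited). The gripper opens to 85 mm and grips with 20 to 120 N. Pads are 22 mm wide; open, the fingers measure 114 mm over their backs; the gripper's body (76 mm by 85 mm) begins 54 mm behind the grasp point. The pads swing forward as they close: fully open they stand 13 mm farther back than shut.
Start: joints at [-81.033, 21.807, 74.336, -0, 83.858, -12.336], TCP at [0.2, -0.512, 0.231] pointing down, gripper open.
Joint ranges: [-178.18, 178.18], [-50.72, 133.34], [12.68, 142.11], [-81.47, 261.47], [9.98, 163.14], [-165.26, 165.26]. Speed limits (degrees/s): [136.94, 136.94, 180, 180, 180, 180].

INTERFACE

Orientations are given as a 3x3 rotation matrix whose columns are the frame's x, y, z axes.
In Python, from rig import env, viewer, recognise, pinpoint gives the robot as it stands.
- The arm moves only by the tool move_arm, never from a script. Its argument "plan" is text: rows parted by semicolons, each of 7 numbers parted by spaces: the shift along the tool's x, y, z in m, then the turn, a rotation vector about the tool's x, y, z in rad, then the finger opening in m, from 0 to 0.0854. A call has 1 to 12 rows; each row shifts and turns the commanded pose from where the row before left it, along the tool's axes as they then stand; what a row does not reach is not made up. A row lasts 1/8 s, in which the tool goes at most 62.5 mm and 10.7 degrees, less where a joint would pass 70% of its speed; a pose out of reach is approached as far as the arm can. A call is refused whole if a number of a shift passes 0.0625 or a number of a turn 0.188, either way. A call with a gripper value outside its range is refused whole. The fingers move at their own pace and stop on an object; "grip_force" is the grip in N (left out, the last holds). Time passes only in rows, so rows that do not move let the fingers close. It gives the time, the measured TCP pose, the force, the opening and the grip force at its end, in the units of the state.
- env.observe(): the state, without advancing time (a new reading comes with each control period).
- viewer.get_image(name): name is "side" or "top"; returns (picture, depth): 480x640x3 uint8, red, green, blue; 480x640 float32, m along the optical axis (not along the pixel's ray), 0 where there is no reading.
- viewer.calibration(name): a dict with "fx", "fy", "cx", "cy" (pixels), "R" (3x3) and "t" (3): a world point X has camera coordinates R X + t. Camera axes: x right, y down, z forward; pixel columns grow to the right and rows downward; lengths in m; the calibration is good to about 2 mm. A picture is of the moment at which its call begins. calibration takes no time and is no camera call.
- env.close_job(): hands the job in; it is judged then, once.
Trained networks look in the newest picture that a camera, given by its name, has taken for a name from the list of things; names that differ only in an ending like _2 or _b are one class to them, and where a whole thing is asked for, a point or a joint stands for the part that bears it (a point fixed in the world has none). Each returns a list of dicts, best first, with "conf" (0 to 1); they miss things now and then, are a little off and sometimes report something else, mostly with a low value. They report only what shows in the picture. A call takes as long as a camera call.
- recognise(camera, name): "extent" ([centre column, centre row, width, height] in pixels, round what is visible of it).
- pinpoint(camera, name): "pixel" ([column, row] in pixels: a listed point, or the origin of a listed thing).
The state is a dict: "time_s": time; "q": joint angles; "qvel": joint speeds; "joint_efforts": joint torques, N m; "position": TCP position; "tool_rot": TCP orientation; "ft_force": force on the tool from outside, world axes, zero at the start; "wrist_torque": the same for the moment, N m; "grip_width": finger opening in m; "gripper_force": force on a finger pad.
Only numpy, scipy, OpenCV 4.12 (cv2) and the standard library are available. Lean on these libraries where they do the work, as an engineer would, in place of code of your own. Each camera call takes 0.05 s, during which the arm holds its last target. There are 200 camera calls.

TASK

Shut the slide chest: the wider of the two propped-open wooden chests, with rows of glass slides in it. First press down the steel thumb paddle at the knee of its folding stay so that the lock breaks, then lower its lid gently until it is fully closed. Do not force the lid while its stay is still locked, and leave the narrower lens case propped open.

Things in the scene. Friction and masses are not known exactly. Their poses are not given: they have to be found in the camera images.
- slide_chest: Fixed blond wooden chest holding rows of glass slides, 200 mm deep (own x), 240 mm wide (own y), rim 100 mm above the bench. Origin: centre of its underside, z up. Lid hinge along own y at own x = +100, z = 100 mm. Outside its own -y side a folding stay of two steel links: foot pivot at x = -88, z = 88 mm, 55 mm to the knee, 135 mm on to the lid 80 mm from the hinge.
- slide_paddle (a point): Top centre of the flat steel thumb paddle on the knee, 34 x 42 (own y) x 6 mm; level while locked, at chest x, y, z = -42, -146, 131 mm. 3 to 15 N straight down breaks the lock; it then swings down and towards the hinge about the foot pivot. 30 mm down: clearly broken, lid lowered about 10 degrees. In the end it hangs folded beside the chest.
- slide_lid (a joint): Slide chest lid, rad: 0 = start, propped 75 degrees above closed, leaning over the chest, free edge 296 mm up; 1.309 = closed flat on the rim. Board 200 mm hinge to free edge, 240 wide, 12 thick, underside through the hinge line, no knob. Stiff hinge: once the stay is broken it stays where left; push it all the way down, 1 to 8 N near the free edge on the outer face (towards own +x and up).
- slide_stay (a joint): Bend of the slide chest's stay at the knee, rad: 0 = locked (just past straight), about 1.0 with the paddle 30 mm down, about 2.4 with the lid closed.
- lens_lid_edge (a point): Middle of the free edge of the lens case's lid, 293 mm above the bench. Lens case: fixed chest built like the other, same stay on its own -y side, but 160 mm wide, holding six lens barrels. While open, point axes = case axes: hinge 52 mm along +x, 193 mm below; front wall 148 mm along -x; sides 80 mm along y either way. Stays propped open.

How it is judged (in metres and radians):
On the way:
1. the slide chest's stay is broken at the knee while its lid still stands open (value of joint slide_stay above 0.4 rad and value of joint slide_lid below 0.9 rad), for 0.1 s.
At the end, for the whole second after the job is handed in: The slide chest's lid is closed to within 4 degrees of flat on the rim and at rest; the lens case's lid edge is within 20 mm of where it started (value of joint slide_lid above 1.24 rad and velocity of joint slide_lid below 0.05 rad/s and distance of lens_lid_edge from where it was at the start of the episode below 0.02 m); the robot touches nothing.
It fails at once if the lid is slammed (faster than 2.5 rad/s) (velocity of joint slide_lid above 2.5 rad/s).
It fails at once if the lid is forced with more than 30 N while its stay is locked (value of joint slide_stay below 0.15 rad and (contact force between slide_lid and the fingers above 30 N or contact force between slide_lid and the arm above 30 N)).
It fails at once if the lens case's lid is moved by more than 30 mm (distance of lens_lid_edge from where it was at the start of the episode above 0.03 m).
It also fails if it takes over 48 s, if anything falls off the work surface, if the arm or the gripper's body presses on something with over 40 N, if the wrist force passes 120 N, or if a joint passes its speed limit or range.

## Working session

There is one attempt and no reset: what is moved stays moved. The work goes in short steps, Python scripts to look and compute and a tool call to move; the robot and the scene stay as the last step left them, time stands still between calls to the robot, and variables do not carry over. Pictures are saved under pics/ and viewed, at most 10 in all, crops included, and the job is handed in when it is done.

Besides the shell and the picture viewer there is one more tool, called after "Call:" as a command line: name --argument value ..., lists and objects as JSON in quotes. move_arm: Moves the arm, as the interface text tells. Its arguments: {"type":"object","properties":{"plan":{"type":"string"},"grip_force":{"type":"number"}},"required":["plan"]}

```bash
mkdir -p pics; cat > h.py <<'E'
import numpy as np, cv2
from rig import env, viewer, recognise, pinpoint
def world(n,px,d):
    c=viewer.calibration(n); p=np.array([(px[0]-c['cx'])/c['fx']*d,(px[1]-c['cy'])/c['fy']*d,d])
    return np.array(c['R']).T@(p-np.array(c['t']))
def ray(n,px):
    c=viewer.calibration(n); R=np.array(c['R']); o=-R.T@np.array(c['t'])
    v=R.T@np.array([(px[0]-c['cx'])/c['fx'],(px[1]-c['cy'])/c['fy'],1]); return o,v/np.linalg.norm(v)
def tri(p1,p2,n1='side',n2='top'):
    o1,v1=ray(n1,p1);o2,v2=ray(n2,p2)
    s=np.linalg.lstsq(np.c_[v1,-v2],o2-o1,rcond=None)[0]
    a=o1+s[0]*v1;b=o2+s[1]*v2; return (a+b)/2,np.linalg.norm(a-b)
E
cat > a.py <<'E'
from h import *
np.set_printoptions(precision=4,suppress=True)
P={}
for n in ('side','top'):
    im,d=viewer.get_image(n); cv2.imwrite(f'pics/{n}0.png',im[:,:,::-1]); np.save(f'pics/{n}d.npy',d)
    c=viewer.calibration(n); print(n,'cam at',-np.array(c['R']).T@np.array(c['t']))
    for t in ('slide_chest','slide_paddle','slide_lid','lens_lid_edge'):
        p=pinpoint(n,t)[:3]; r=recognise(n,t)[:2]
        for k in p:
            u=np.array(k['pixel']); i=u.round().astype(int)
            dd=d[np.clip(i[1],0,479),np.clip(i[0],0,639)]; print(n,t,u,round(k['conf'],2),world(n,u,dd) if dd>0 else None)
        print('   rec',[(np.round(k['extent']),round(k['conf'],2)) for k in r])
        if p:P[n,t]=p[0]['pixel']
for t in ('slide_paddle','lens_lid_edge','slide_chest'):
    if ('side',t) in P and ('top',t) in P: print(t,tri(P['side',t],P['top',t]))
s=env.observe(); print(s['position'],s['tool_rot'])
E
python3 a.py
```

```text
side cam at [-0.028   0.5416  0.9045]
side slide_chest [226.1 349.3] 0.63 [0.5199 0.231  0.0504]
   rec [(array([219., 307., 170., 207.]), 0.8)]
side slide_paddle [273.6 354.1] 0.7 [0.4016 0.2122 0.1306]
   rec [(array([274., 334.,  46., 105.]), 0.73)]Traceback (most recent call last):
  File "a.py", line 8, in <module>
    p=pinpoint(n,t)[:3]; r=recognise(n,t)[:2]
      ~~~~~~~~^^^^^
ValueError: it knows: lens_lid_edge, slide_chest, slide_paddle
```

View pics/side0.png

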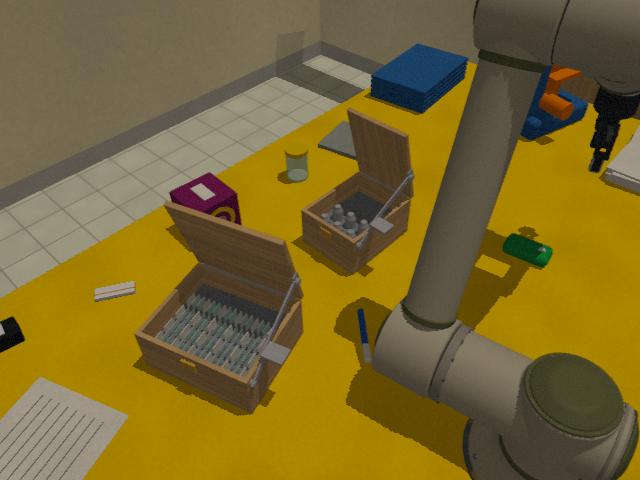

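The side view shows the slide chest at about (220,310), with its paddle at (274,354). The lens case is at about (360,200), its paddle at (381,226). Next I'll drop the joint name from the network queries and rerun.

```bash
sed -i "s/'slide_lid',//" a.py; python3 a.py
```

```text
side cam at [-0.028   0.5416  0.9045]
side slide_chest [227.2 346.1] 0.95 [0.52   0.2271 0.0564]
   rec [(array([218., 306., 164., 207.]), 0.62)]
side slide_paddle [272.8 354.1] 0.95 [0.4015 0.214  0.1326]
   rec []
side lens_lid_edge [374.1 119.5] 0.69 [ 0.5782 -0.2622  0.2982]
   rec [(array([382., 152.,  71.,  89.]), 0.7)]
top cam at [ 0.3997 -0.0377  1.3042]
top slide_chest [230.3 231.6] 0.69 [0.5626 0.2005 0.0481]
   rec [(array([224., 230., 111., 157.]), 0.87)]
top slide_paddle [215.5 296.1] 0.62 [0.4068 0.2129 0.1307]
   rec [(array([223., 292.,  52.,  34.]), 0.8)]
top lens_lid_edge [440.7 215.9] 0.56 [ 0.6019 -0.2981  0.0808]
   rec [(array([446., 219.,   8.,  90.]), 0.63)]
slide_paddle (array([0.4057, 0.2126, 0.1273]), np.float64(0.0030630649207489206))
lens_lid_edge (array([ 0.5655, -0.2484,  0.3094]), np.float64(0.0035675230774751677))
slide_chest (array([ 0.5655,  0.207 , -0.0066]), np.float64(0.011109760727905036))
[ 0.1998 -0.5124  0.2313] [[ 0.9317  0.3633 -0.    ]
 [ 0.3633 -0.9317  0.0001]
 [ 0.     -0.0001 -1.    ]]
```

View pics/top0.png

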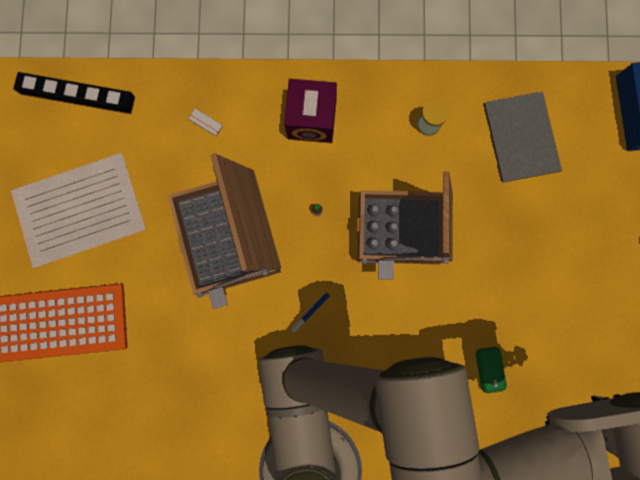

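The top view shows the slide chest at (224,230), with its lid's outer face to the right and its paddle at (219,297), and the lens case at (405,228). Both hinges lie towards world -y. I'll get the chest yaw and position from the depth of the lid's outer face and the paddle.

```bash
cat > b.py <<'E'
from h import *
np.set_printoptions(precision=4,suppress=True)
d=np.load('pics/topd.npy')
v,u=np.mgrid[140:320,150:300]; u=u.ravel();v=v.ravel()
W=np.array([world('top',(a,b),d[b,a]) for a,b in zip(u,v)])
# paddle
m=(abs(W[:,2]-.131)<.008)&(abs(W[:,0]-.407)<.04)&(abs(W[:,1]-.212)<.04)
pp=W[m]; r=cv2.minAreaRect((pp[:,:2]*1000).astype(np.float32)); print('paddle',m.sum(),r,pp[:,2].mean())
# lid outer face
m=(W[:,2]>.14)&(W[:,0]>.42); L=W[m]
for _ in range(5):
    c=L.mean(0); n=np.linalg.svd(L-c)[2][2]; n*=np.sign(n[2]); L=L[abs((L-c)@n)<.004]
print('lid',len(L),c,n,'tilt',np.degrees(np.arccos(n[2])),'zmax',L[:,2].max())
ex=n[:2]/np.linalg.norm(n[:2]); ey=np.array([-ex[1],ex[0]]); yaw=np.degrees(np.arctan2(ex[1],ex[0]))
print('ex',ex,'yaw',yaw,'y ext',np.percentile(L[:,:2]@ey,[1,99]))
# free edge: top points
T=L[L[:,2]>L[:,2].max()-.012]; print('free edge x in ex',(T[:,:2]@ex).mean(),T[:,2].mean(), 'ymid',(T[:,:2]@ey).min(),(T[:,:2]@ey).max())
R=np.c_[ex,ey]
p=np.array(r[0])/1000; print('origin from paddle',p-R@[-.042,-.146])
# chest rim
m=(abs(W[:,2]-.1)<.006); Q=W[m][:,:2]@R; print('rim ext',np.percentile(Q,[.5,99.5],axis=0))
ymid=np.mean(np.percentile(L[:,:2]@ey,[1,99])); print('ymid',ymid)
# plane: face passes hinge + 12mm along normal
h=((.1+.012*n[2])-c[2])*(-n[2])/np.linalg.norm(n[:2]); # ex offset on plane at that z
xh=c[:2]@ex+h-.012*np.linalg.norm(n[:2]); print('origin from lid',R@[xh-.1,ymid])
E
python3 b.py
```

```text
Traceback (most recent call last):
  File "b.py", line 5, in <module>
    W=np.array([world('top',(a,b),d[b,a]) for a,b in zip(u,v)])
                ~~~~~^^^^^^^^^^^^^^^^^^^^
  File "h.py", line 4, in world
    c=viewer.calibration(n); p=np.array([(px[0]-c['cx'])/c['fx']*d,(px[1]-c['cy'])/c['fy']*d,d])
ValueError: time passes only in moves, steps and waits
```

```bash
sed -i 's/^def world/import functools\ncal=functools.lru_cache(None)(lambda n: viewer.calibration(n))\ndef world/; s/c=viewer.calibration(n);/c=cal(n);/' h.py; python3 b.py
```

```text
paddle 327 ((409.0903015136719, 198.23094177246094), (46.5277214050293, 58.097965240478516), 16.558752059936523) 0.13014975261674896
lid 2623 [0.597  0.1449 0.2327] [ 0.2782 -0.9235  0.2641] tilt 74.689418364492 zmax 0.29857704882635266
ex [ 0.2884 -0.9575] yaw -73.2381162939462 y ext [0.4821 0.7095]
free edge x in ex 0.01613042654814519 0.2932848909396352 ymid 0.4725945744822326 0.7100701267030703
origin from paddle [0.561  0.2001]
rim ext [[-0.1432  0.4648]
 [ 0.0683  0.7123]]
ymid 0.5958238881837198
origin from lid [0.5582 0.2127]
```

Yaw is -73.2°, with the origin at about (0.558, 0.214). The lid and paddle estimates agree to within 3 mm, and tilt 74.7°, rim and free-edge heights match the text. The tool axes already nearly match the chest's (tool x = own y, tool y = own x). First I'll raise the arm and align it.

Call:
move_arm --plan "0 0 -0.04 0 0 0.027 0;0 0 -0.04 0 0 0.027 0;0 0 -0.04 0 0 0.026 0;0.0223 -0.0354 0 0 0 0 0;0.0223 -0.0354 0 0 0 0 0;0.0223 -0.0354 0 0 0 0 0;0.0223 -0.0354 0 0 0 0 0;0.0223 -0.0354 0 0 0 0 0;0.0223 -0.0354 0 0 0 0 0;0.0223 -0.0354 0 0 0 0 0;0.0223 -0.0354 0 0 0 0 0;0.0223 -0.0354 0 0 0 0 0"

```text
time_s: 2.45
position: [0.3004, -0.1482, 0.3515]
tool_rot: [[0.958, 0.287, 0.0], [0.287, -0.958, -0.0], [0.0, 0.0, -1.0]]
ft_force: [0.4, -0.7, -0.6]
grip_width: 0.0
gripper_force: 0.0
```

Call:
move_arm --plan "0.0223 -0.0354 0 0 0 0 0;0.0223 -0.0354 0 0 0 0 0;0.0223 -0.0354 0 0 0 0 0;0.0223 -0.0354 0 0 0 0 0;0.0223 -0.0354 0 0 0 0 0;0.0223 -0.0354 0 0 0 0 0;0.0223 -0.0354 0 0 0 0 0;0.0223 -0.0354 0 0 0 0 0;0 0 0 0 0.12 0 0;0 0 0 0 0.12 0 0;0 0 0 0 0.11 0 0;0 0 0 0 0 0 0"

```text
time_s: 3.95
position: [0.3886, 0.1728, 0.3515]
tool_rot: [[0.9, 0.288, 0.328], [0.27, -0.958, 0.098], [0.343, 0.0, -0.939]]
ft_force: [0.3, -1.4, 0.2]
grip_width: -0.0
gripper_force: 0.0
```

Call:
move_arm --plan "0.0227 -0.0356 0.0083 0 0 0 0;-0.0172 0 0.047 0 0 0 0;-0.0172 0 0.047 0 0 0 0;-0.0137 0 0.0376 0 0 0 0;-0.0069 0 0.0188 0 0 0 0;-0.0034 0 0.0094 0 0 0 0;0 0 0 0 0 0 0;0 0 0 0 0 0 0"

```text
time_s: 4.95
position: [0.4032, 0.2142, 0.182]
tool_rot: [[0.899, 0.288, 0.33], [0.27, -0.958, 0.099], [0.344, 0.0, -0.939]]
ft_force: [0.6, 1.0, 0.5]
grip_width: 0.0001
gripper_force: 0.0
```

```bash
python3 - <<'E'
from h import *
im,d=viewer.get_image('side'); cv2.imwrite('pics/s1.png',cv2.resize(im[260:440,130:370,::-1],None,fx=3,fy=3))
print(env.observe()['position'],env.observe()['ft_force'])
E
```

```text
[0.40311938 0.21415312 0.18205638] [ 0.30681236 -0.10971892  0.87215297]
```

View pics/s1.png

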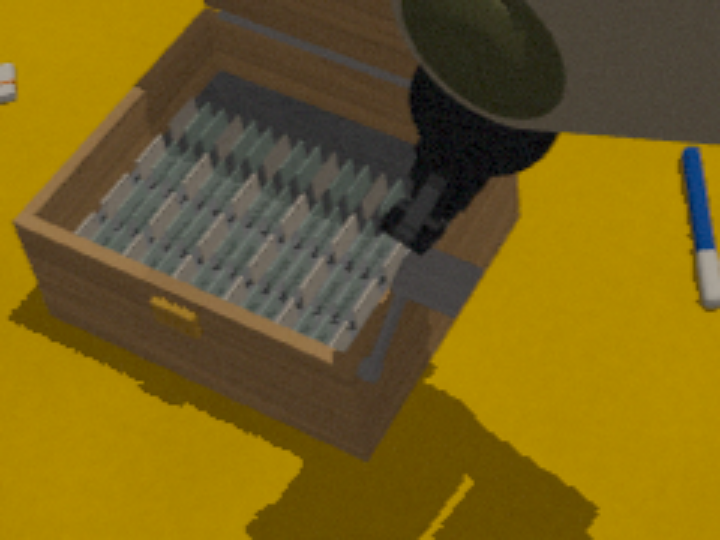

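The crop shows the fingertips (about 415,235) some 50 mm above the paddle (440,280), lined up as planned. Now I'll press down.

Call:
move_arm --plan "-0.0069 0 0.0188 0 0 0 0;-0.0055 0 0.015 0 0 0 0;-0.0034 0 0.0094 0 0 0 0;-0.0014 0 0.0038 0 0 0 0;-0.0014 0 0.0038 0 0 0 0;-0.0014 0 0.0038 0 0 0 0;-0.0014 0.0005 0.0038 0 0 0 0;0 0 0 0 0 0 0"

```text
time_s: 6.0
position: [0.4042, 0.2133, 0.1202]
tool_rot: [[0.898, 0.288, 0.332], [0.27, -0.958, 0.098], [0.347, 0.001, -0.938]]
ft_force: [1.5, -4.8, 4.8]
grip_width: 0.0001
gripper_force: 2.9
```

Call:
move_arm --plan "-0.0017 0.001 0.0047 0 0 0 0;-0.0017 0.001 0.0047 0 0 0 0;-0.0017 0.001 0.0047 0 0 0 0;-0.0017 0.001 0.0047 0 0 0 0;-0.0017 0.0005 0.0047 0 0 0 0;-0.0017 0.0005 0.0047 0 0 0 0;-0.0017 0 0.0047 0 0 0 0;0 0 0 0 0 0 0"

```text
time_s: 7.0
position: [0.4036, 0.2088, 0.0834]
tool_rot: [[0.9, 0.288, 0.327], [0.27, -0.958, 0.099], [0.341, -0.0, -0.94]]
ft_force: [1.0, -0.3, 1.6]
grip_width: -0.0003
gripper_force: 0.7
```

```bash
python3 - <<'E'
from h import *
im,d=viewer.get_image('side'); cv2.imwrite('pics/s2.png',cv2.resize(im[180:440,100:370,::-1],None,fx=2.2,fy=2.2))
for n in('side','top'):
  viewer.get_image(n); print(n,pinpoint(n,'slide_paddle'))
E
```

```text
side [{'pixel': [279.9, 368.4], 'conf': 0.54}]
top [{'pixel': [225.5, 295.9], 'conf': 0.72}]
```

View pics/s2.png

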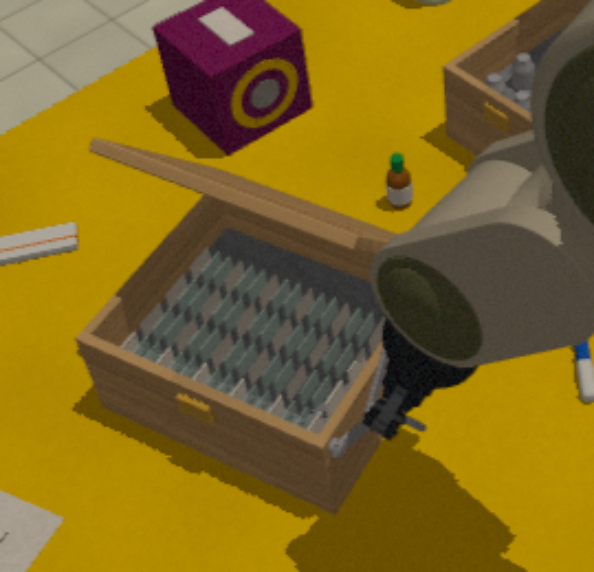

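The picture shows the stay folded at the knee, by the finger at (385,415), and the lid partly lowered but well open, its free edge running from (95,145) to (350,240). Next I'll retreat, straighten the tool and cross over to the outer face.

Call:
move_arm --plan "0 0 -0.03 0 0 0 0;0 0 -0.05 0 0 0 0;0 0 -0.05 0 0 0 0;0 0 -0.05 0 0 0 0;0 0 -0.03 0 -0.12 0 0;0 0 -0.03 0 -0.12 0 0;0 0 -0.03 0 -0.11 0 0;0 0.04 -0.01 0 0 0 0;0 0.05 0 0 0 0 0;0 0.03 0 0 0 0 0;0 0 0 0 0 0 0"

```text
time_s: 8.62
position: [0.3601, 0.069, 0.3498]
tool_rot: [[0.959, 0.285, -0.002], [0.285, -0.959, 0.0], [-0.002, -0.001, -1.0]]
ft_force: [-0.9, -0.1, 0.9]
grip_width: 0.0003
gripper_force: 0.0
```

```bash
cat > c.py <<'E'
from h import *
np.set_printoptions(precision=4,suppress=True)
ex=np.array([.2884,-.9575]);ey=np.array([.9575,.2884]);O=np.array([.558,.214])
im,d=viewer.get_image('top'); cv2.imwrite('pics/t_now.png',im[:,:,::-1])
v,u=np.mgrid[130:320,150:300]
W=np.array([world('top',(a,b),d[b,a]) for a,b in zip(u.ravel(),v.ravel())])
q=np.c_[(W[:,:2]-O)@ex,(W[:,:2]-O)@ey,W[:,2]]
# lid points: centre strip, above the rim
m=(abs(q[:,1]-.03)<.08)&(q[:,0]>-.12)&(q[:,0]<.12)&(q[:,2]>.12)&(q[:,2]<.31); L=q[m]
for _ in range(6):
    c=np.median(L,0) if _==0 else L.mean(0); n=np.linalg.svd(L-c)[2][2]; n*=np.sign(n[2]); L=L[abs((L-c)@n)<.006]
print(len(L),c,n,'lid deg above closed',np.degrees(np.arccos(n[2])),'edge x,z',L[L[:,2].argmax()])
s=env.observe();p=s['position']; print('tool own',(p[:2]-O)@ex,(p[:2]-O)@ey,p[2],s['ft_force'])
E
python3 c.py
```

```text
4807 [0.0351 0.0294 0.1967] [0.7653 0.0034 0.6437] lid deg above closed 49.9353329182458 edge x,z [-0.015   0.0121  0.2634]
tool own 0.08082229663122144 -0.23134750147703628 0.34993180229923204 [0.7681 0.5349 0.34  ]
```

The lid stands 50° above closed, which is what a broken stay should give. I'll cross to the middle of the lid and descend to its outer face.

Call:
move_arm --plan "0.05 -0.01 0 0 0 0 0;0.055 -0.01 0 0 0 0 0;0.055 -0.01 0 0 0 0 0;0.045 -0.01 0 0 0 0 0;0.025 -0.006 0.02 0 0 0 0;0 0 0.04 0 0 0 0;0 0 0.03 0 0 0 0;0 0 0 0 0 0 0;0 0 0 0 0 0 0"

```text
time_s: 9.8
position: [0.5672, 0.1812, 0.2618]
tool_rot: [[0.957, 0.288, 0.002], [0.288, -0.957, 0.0], [0.002, 0.0, -1.0]]
ft_force: [1.0, -0.2, 0.8]
grip_width: 0.0001
gripper_force: 0.0
```

```bash
python3 c.py
```

```text
1795 [0.0611 0.0101 0.1658] [0.7655 0.0034 0.6434] lid deg above closed 49.95240088309524 edge x,z [-0.0193 -0.0371  0.2635]
tool own 0.034308105796558255 -0.0005284852108575544 0.2620534297313743 [0.2895 0.8376 0.4922]
```

Call:
move_arm --plan "0 -0.008 0.01 0 0 0 0;0 -0.008 0.01 0 0 0 0;0 -0.007 0.008 0 0 0 0;0 -0.0108 0.0094 0 0 0 0;0 -0.0108 0.0094 0 0 0 0;0 -0.0091 0.0112 0 0 0 0;0 -0.0091 0.0112 0 0 0 0;0 0 0 0 0 0 0"

```text
time_s: 10.85
position: [0.5484, 0.2412, 0.1898]
tool_rot: [[0.957, 0.288, -0.002], [0.288, -0.957, -0.0], [-0.002, -0.0, -1.0]]
ft_force: [-0.5, -0.5, 0.8]
grip_width: -0.0001
gripper_force: 0.0
```

```bash
python3 c.py
```

```text
904 [0.0352 0.03   0.1483] [0.5634 0.0013 0.8262] lid deg above closed 34.28962415395844 edge x,z [0.0146 0.1015 0.166 ]
tool own -0.02842050681214453 -0.0010244908063606856 0.19054723524777786 [ 0.3166 -0.2064  0.0004]
```

The lid is following, now at about 30–34°. I'll continue down to closed.

Call:
move_arm --plan "0 -0.007 0.0126 0 0 0 0;0 -0.007 0.0126 0 0 0 0;0 -0.0048 0.0136 0 0 0 0;0 -0.0048 0.0136 0 0 0 0;0 -0.0023 0.0143 0 0 0 0;0 -0.001 0.009 0 0 0 0;0 0 0.004 0 0 0 0;0 0 0 0 0 0 0;0 0 0 0 0 0 0"

```text
time_s: 12.02
position: [0.541, 0.2664, 0.1121]
tool_rot: [[0.958, 0.288, -0.0], [0.288, -0.958, 0.0], [0.0, -0.0, -1.0]]
ft_force: [-3.1, 0.7, 5.5]
grip_width: -0.0
gripper_force: 2.8
```

Call:
move_arm --plan "0 0 0.002 0 0 0 0;0 0 0.002 0 0 0 0;0 0 0 0 0 0 0"

```text
time_s: 12.4
position: [0.5412, 0.2665, 0.1118]
tool_rot: [[0.958, 0.288, 0.003], [0.288, -0.958, 0.001], [0.003, 0.0, -1.0]]
ft_force: [-12.9, -3.1, 32.6]
grip_width: -0.0002
gripper_force: 16.1
```

Call:
move_arm --plan "0 0 -0.02 0 0 0 0;0 0 -0.04 0 0 0 0;0 0 -0.05 0 0 0 0;0 0 -0.05 0 0 0 0;0 0 -0.05 0 0 0 0;-0.05 0 0 0 0 0 0;-0.05 0 0 0 0 0 0;-0.05 0 0 0 0 0 0;-0.05 0 0 0 0 0 0;-0.02 0 0 0 0 0 0;0 0 0 0 0 0 0"

```text
time_s: 13.78
position: [0.3299, 0.2028, 0.3179]
tool_rot: [[0.958, 0.288, 0.002], [0.288, -0.958, 0.0], [0.002, 0.0, -1.0]]
ft_force: [-0.1, -0.1, -0.2]
grip_width: -0.0003
gripper_force: 0.0
```

```bash
sed -i "s/(q\[:,2\]>.12)/(q[:,2]>.09)/" c.py; python3 c.py; python3 - <<'E'
from h import *
im,d=viewer.get_image('side'); cv2.imwrite('pics/s3.png',im[:,:,::-1]); print(pinpoint('side','lens_lid_edge'))
E
```

```text
5912 [0.002  0.0294 0.111 ] [0.0005 0.0015 1.    ] lid deg above closed 0.0917280112438708 edge x,z [-0.0646 -0.0421  0.117 ]
tool own -0.05501796648281046 -0.2206949831947049 0.3177479222108292 [-0.3449  0.3691 -0.53  ]
[]
```

View pics/s3.png

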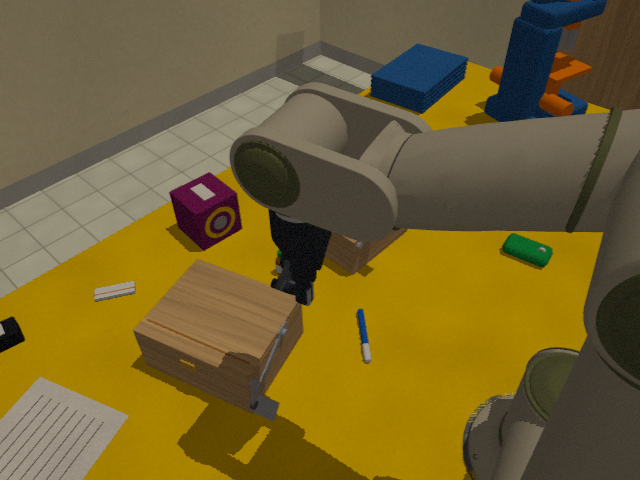

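The picture shows the slide chest lid flat on its rim (220,320), with the paddle folded beside it at (265,408). The gripper hangs clear at (295,285). The lens case is partly hidden, but the arm never went near it. Depth puts the lid 0.1° from flat, so I'm handing the job in.

```bash
python3 -c "
from h import *
print(env.close_job())"
```

```text
the job is handed in; nothing more can be done
None
```

The slide chest is shut and the job is handed in: I broke the stay at the paddle first, then lowered the lid to 0.1° from flat by depth; the arm hid the lens case from the last side view so its lid wasn't re-measured, though no move went near it, and the verdict wasn't shown.

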